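# Pack away the leather-stamp case

### The job

Pack away the wooden stamp case on the leather bench: first push its upright tool panel all the way down into the case, then swing the lid fully shut over it, letting neither of them slam. Only push, with the fingertips or the outside of the fingers: do not take the panel or the lid between the fingers, do not shove or lift the case, and leave the other things on the bench and in the case where they are.

Things in the scene. Friction and masses are not known exactly. Their poses are not given: they have to be found in the camera images.
- case: The loose light-wood stamp case, 280 mm (its x) by 220 mm (its y), open rim 85 mm above the bench, walls 10 mm, 3.4 kg, on rubber feet. Origin: centre of its underside, on the bench. Its x axis points from the panel's end (nearest the robot) to the far end, its y axis to the side where the lid is hinged, z up. The end compartment beyond x = 53 mm is open and holds the tin and the slicker.
- panel (a joint): Angle of the tool panel in rad: 0 = folded flat into the case (rests on a divider, its top face 16 mm below the rim), about 1.57 = upright, largest 1.75 (leaning out over the near end). Its hinge is stiff: it stays at any angle and does not fall; about 3 N at the free edge moves it.
- panel_hinge (a point): Middle of the panel's hinge line, which runs along the case's y, inside the near end: case frame x = -120 mm, y = 0, z = 66 mm. The point turns with the panel: its x axis points along the panel from hinge to free edge, z out of the plain outer face (up when folded).
- panel_edge (a point): Middle of the panel's free edge, on its plain outer face, 170 mm from the hinge. The panel is a 5 mm plywood board, 170 mm long by 190 mm wide (along the case's y), hinge axis in mid-thickness; eight chromed stamps are strapped to its inner face, 10 mm proud. Upright, the plain outer face looks away from the case, to its near end; it is pushed towards the far end and down. Same axes as panel_hinge.
- lid (a joint): Angle of the lid in rad: 0 = shut on the rim, about 1.57 = upright, largest 1.85 (leaning outwards). Its hinge is stiff: it stays at any angle and does not fall; 3 to 5 N at the free edge moves it. The lid cannot pass through the panel when that stands up.
- lid_hinge (a point): Middle of the lid's hinge line, which runs along the case's x, on top of the +y side: case frame x = 0, y = 110 mm, z = 85 mm. The hinge axis lies in the lid's inner face. The point turns with the lid: its y axis points along the lid from the free edge to the hinge, z out of the outer face (up when shut), x as the case's.
- lid_edge (a point): Middle of the lid's free edge, on its outer face, 220 mm from the hinge. The lid is a flat 10 mm wooden board, 280 mm (case x) by 220 mm, felt on the inner face, no handle. Same axes as lid_hinge.
- tin: Bystander: round aluminium tin, 62 mm across, 29 mm high, standing in the case's end compartment. Origin: centre of its underside.
- slicker: Bystander: dark wooden edge slicker, 26 x 105 x 18 mm, lying in the end compartment. Origin: centre of its underside.
- mallet: Bystander: mallet with a yellow head (48 mm across, 85 mm long) and a 200 mm wooden handle, lying on the granite slab. Origin: under the middle of the head.
- spray: Bystander: clear spray bottle with a white head, 68 mm across, 222 mm high. Origin: centre of its underside.
- jar: Bystander: jar of rivets, 56 mm across, 62 mm high, close beside the case on the side away from the lid's hinge. Origin: centre of its underside.
- beveler: Bystander: chromed square stamping tool, 115 mm long, 9 mm thick, lying beside the case, on the same side as the jar. Origin: centre of its underside.
- can: Bystander: green metal can, 80 mm across, 110 mm high. Origin: centre of its underside.

How it is judged:
By the outcome, as a careful person would: the job done as asked, in the order asked, and still so for the second after the job is handed in, with the robot touching nothing.
It also fails if it takes over 61 s, if anything falls off the work surface, if the arm or the gripper's body presses on something with over 40 N, if the wrist force passes 120 N, or if a joint passes its speed limit or range.

### The arm

A 7-joint arm with a two-finger parallel gripper is mounted at the origin on the work surface. World frame = base frame: x ahead of the robot, y to its left, z up, the work surface at z = 0. Lengths are in m, angles in rad, forces in N, time in s.
With the tool pointing down it reaches from about 0.4 to 0.85 m from the base axis. Payload 10.4 kg.
Tool frame: the origin (TCP) lies at the very end of the fingers, on their centre line; the grasp point (between the pads) lies 19 mm behind it; z points along the fingers, y is the direction in which the jaws open and shut (so a half turn about z gives the same grasp; the last joint's range is limited). The gripper opens to 85 mm and grips with 20 to 120 N. Pads are 22 mm wide; open, the fingers measure 114 mm over their backs; the gripper's body (76 mm by 85 mm) begins 54 mm behind the grasp point. The pads swing forward as they close: fully open they stand 13 mm farther back than shut.
Start: joints at [-1.128, 0.332, -0.065, 1.46, 0.022, 1.35, -0.088], TCP at [0.281, 0.558, 0.231] pointing down, gripper open.
Joint ranges: [-2.6, 2.6], [-0.5, 2.12], [-1.47, 1.34], [0.16, 2.42], [-1.27, 4.41], [0.06, 2.06], [-2.6, 2.6]. Speed limits (rad/s): [2.22, 2.22, 2.79, 2.79, 3.14, 3.14, 3.14].

### API

Orientations are given as a 3x3 rotation matrix whose columns are the frame's x, y, z axes.
In Python, from station import arm gives the robot as it stands. The module is installed in compiled form; this text tells all that it offers.
- The arm moves only by the tool apply_moves, never from a script. Its argument "deltas" is text: rows parted by semicolons, each of 7 numbers parted by spaces: the finger opening in mm, from 0 to 85.4, then the shift along the tool's x, y, z normalised to -1 to 1, where 1 is 0.3 m, then the turn, a rotation vector about the tool's x, y, z normalised to -1 to 1, where 1 is 90 degrees. In form: hand x y z rx ry rz; .... A call has 1 to 8 rows; each row is the pose to reach, as a shift and turn from the pose commanded when the call began, along the tool's axes at that moment; what a row does not reach only later rows make up. A row lasts 1/12 s, in which the tool goes at most 41.7 mm and 7.16 degrees, less where a joint would pass 70% of its speed; a pose out of reach is approached as far as the arm can. A call with a number of a shift or a turn outside -1 to 1 is refused whole. A call with a gripper value outside its range is refused whole. The fingers move at their own pace and stop on an object; "squeeze" is the grip in N (left out, the last holds). Time passes only in rows, so rows that repeat a pose let the fingers close. It gives the time, the measured TCP pose, the force and the opening at its end, in the units of the state.
- arm.get_obs(): the state, without advancing time (a new reading comes with each control period).
- arm.read_camera(name): name is "scene" or "top"; returns a dict with "img" (384x512x3 uint8, blue, green, red), "mtx" (3x3 intrinsics, pixels), "distortion" ([k1, k2, p1, p2, k3] as OpenCV has them; the pictures are not rectified), "R" (3x3) and "t" (3): a world point X has camera coordinates R X + t. Camera axes: x right, y down, z forward; pixel columns grow to the right and rows downward; lengths in m; the calibration is good to about 2 mm. A picture is of the moment at which its call begins. There is no depth.
- arm.hand_in(): hands the job in, once; it reports no verdict.
Trained networks look in a picture, given as the dict that the camera call returned (one of the last four; its "shot" number tells which), for a name from the list of things; names that differ only in an ending like _2 or _b are one class to them, and where a whole thing is asked for, a point or a joint stands for the part that bears it (a point fixed in the world has none). Each returns a list of dicts, best first, with "p" (0 to 1); they miss things now and then, are a little off and sometimes report something else, mostly with a low value. They report only what shows in the picture. A call takes as long as a camera call.
- arm.search_frame(name, picture): "location" ([x, y, z] in m, in world coordinates, good to about 4 mm: the middle of the surface that is visible of it).
- arm.regions_of(name, picture): "pixels" (384x512 bool, what is visible of it).
- arm.spot_point(name, picture): "location" ([x, y, z] in m, in world coordinates, good to about 4 mm: a listed point, or the origin of a listed thing).
The state is a dict: "clock": time; "joint_positions": joint angles; "qvel": joint speeds; "effort": joint torques, N m; "eef_pos": TCP position; "tool_rot": TCP orientation; "force": force on the tool from outside, world axes, zero at the start; "ft_torque": the same for the moment, N m; "gripper_width": finger opening in m.
Only numpy, scipy, OpenCV 4.12 (cv2) and the standard library are available. Lean on these libraries where they do the work, as an engineer would, in place of code of your own. Each camera call takes 0.05 s, during which the arm holds its last target.

## Working session

There is one attempt and no reset: what is moved stays moved. The work goes in short steps, Python scripts to look and compute and a tool call to move; the robot and the scene stay as the last step left them, time stands still between calls to the robot, and variables do not carry over. Pictures are saved under pics/ and viewed, and the job is handed in when it is done.

Besides the shell and the picture viewer there is one more tool, called as name(argument=value, ...), one argument or row to a line, values as JSON. apply_moves: Moves the arm, as the interface text tells. Its arguments: {"type":"object","properties":{"deltas":{"type":"string"},"squeeze":{"type":"number"}},"required":["deltas"]}

```bash
mkdir -p pics; cat > h.py <<'E'
import numpy as np, cv2
from station import arm
def shot(n,tag):
    p=arm.read_camera(n); cv2.imwrite(f'pics/{tag}.png',p['img']); return p
E
python3 - <<'E'
from h import *
o=arm.get_obs(); print({k:np.round(v,3).tolist() for k,v in o.items()})
for n in ['scene','top']:
    p=shot(n,n+'0')
    print(n,np.round(p['mtx'],1).tolist(),np.round(p['R'],3).tolist(),np.round(p['t'],3))
    for k in ['case','panel_hinge','panel_edge','lid_hinge','lid_edge','jar','spray','can','mallet','beveler','tin','slicker']:
        r=arm.spot_point(k,p); print(k,[(np.round(x['location'],3).tolist(),round(x['p'],2)) for x in r[:2]])
print(arm.get_obs()['clock'])
E
```

```text
{'clock': 0.0, 'joint_positions': [-1.128, 0.333, -0.065, 1.461, 0.022, 1.35, -0.089], 'qvel': [0.001, 0.0, -0.001, 0.0, -0.001, 0.001, -0.002], 'effort': [0.0, -62.544, 0.049, -39.162, 0.016, 0.01, -0.0], 'eef_pos': [0.281, 0.558, 0.23], 'tool_rot': [[-0.893, 0.449, -0.001], [0.449, 0.893, -0.001], [-0.0, -0.001, -1.0]], 'force': [-0.039, 0.125, -0.118], 'ft_torque': [-0.02, -0.024, -0.036], 'gripper_width': 0.085}
scene [[410.7, 0.0, 258.1], [0.0, 410.7, 189.0], [0.0, 0.0, 1.0]] [[-0.272, 0.962, 0.011], [0.868, 0.251, -0.429], [-0.415, -0.107, -0.903]] [ 0.16  -0.456  1.731]
case [([0.633, -0.063, -0.003], 0.74)]
panel_hinge [([0.515, -0.034, 0.064], 0.74)]
panel_edge [([0.498, -0.023, 0.232], 0.84)]
lid_hinge []
lid_edge [([0.666, 0.082, 0.298], 0.83)]
jar [([0.657, -0.24, -0.002], 0.85)]
spray [([0.464, -0.493, 0.003], 0.82), ([0.658, -0.24, -0.002], 0.73)]
can [([0.341, -0.516, 0.004], 0.59)]
mallet []
beveler [([0.54, -0.206, -0.0], 0.66), ([0.711, -0.124, 0.013], 0.51)]
tin [([0.737, -0.026, 0.015], 0.82), ([0.665, 0.085, 0.297], 0.66)]
slicker [([0.707, -0.121, 0.016], 0.71), ([0.493, -0.025, 0.235], 0.56)]
top [[347.8, 0.0, 258.7], [0.0, 347.8, 190.6], [0.0, 0.0, 1.0]] [[-0.015, -1.0, 0.019], [-0.981, 0.011, -0.194], [0.194, -0.021, -0.981]] [-0.008  0.563  1.111]
case [([0.63, -0.063, 0.002], 0.81)]
panel_hinge [([0.517, -0.034, 0.067], 0.85)]
panel_edge [([0.494, -0.03, 0.238], 0.89)]
lid_hinge [([0.655, 0.046, 0.088], 0.77), ([0.493, -0.028, 0.237], 0.75)]
lid_edge [([0.667, 0.09, 0.299], 0.93), ([0.519, -0.036, 0.07], 0.29)]
jar []
spray [([0.462, -0.492, -0.003], 0.6), ([0.654, 0.043, 0.085], 0.55)]
can [([0.344, -0.513, 0.005], 0.77)]
mallet [([0.556, 0.513, 0.034], 0.79)]
beveler [([0.54, -0.203, -0.0], 0.52)]
tin [([0.732, -0.025, 0.016], 0.67)]
slicker [([0.708, -0.12, 0.013], 0.65)]
1.3
```

View pics/scene0.png

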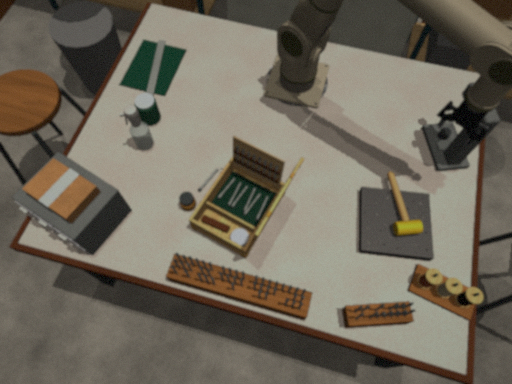

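View pics/top0.png

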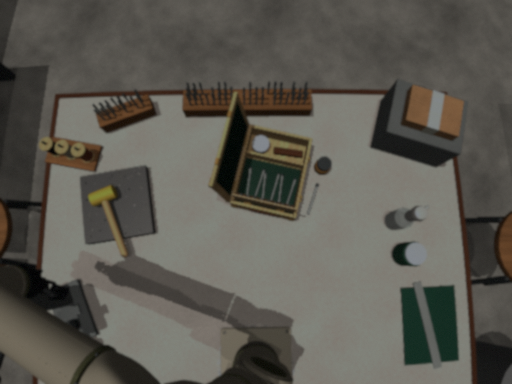

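The pictures show the case near the middle: scene px ~(238,200), top px ~(265,170). The panel leans slightly out at its near end, and the lid leans out at +y (top px ~(230,145)). The case yaw is about -13°. First I'll close the fingers and go around to the near side.

apply_moves(
  deltas="0 -0.695 -0.8 -0.1 0 0 -0.152;0 -0.695 -0.8 -0.1 0 0 -0.152;0 -0.695 -0.8 -0.1 0 0 -0.152;0 -0.695 -0.8 -0.1 0 0 -0.152;0 -0.695 -0.8 -0.1 0 0 -0.152;0 -0.695 -0.8 -0.1 0 0 -0.152;0 -0.695 -0.8 -0.1 0 0 -0.152;0 -0.695 -0.8 -0.1 0 0 -0.152",
  squeeze=30,
)

```text
clock: 1.97
eef_pos: [0.3601, 0.2466, 0.262]
tool_rot: [[-0.974, 0.228, 0.001], [0.228, 0.974, 0.001], [-0.001, 0.001, -1.0]]
force: [1.0, 0.6, 0.6]
gripper_width: 0.0001
```

```bash
cat >> h.py <<'E'
from scipy.optimize import least_squares
def model(p):
    x,y,a,tp,tl=p
    c,s=np.cos(a),np.sin(a)
    W=lambda v: np.array([x+c*v[0]-s*v[1],y+s*v[0]+c*v[1],v[2]])
    cp,sp=np.cos(tp),np.sin(tp); cl,sl=np.cos(tl),np.sin(tl)
    return {'case':W([0,0,0]),'panel_hinge':W([-.12,0,.066]),
     'panel_edge':W([-.12+.17*cp-.0025*sp,0,.066+.17*sp+.0025*cp]),
     'lid_hinge':W([0,.11,.085]),'lid_edge':W([0,.11-.22*cl+.01*sl,.085+.22*sl+.01*cl])}
def fit(ms):
    f=lambda p: np.concatenate([(model(p)[k]-v) for k,v in ms])/.004
    r=least_squares(f,[.632,-.063,-.22,1.6,1.6],loss='soft_l1'); return r
def obs(tags=('scene','top'),tag='x'):
    ms=[]
    for n in tags:
        p=shot(n,n+tag)
        for k in ['case','panel_hinge','panel_edge','lid_hinge','lid_edge']:
            r=[d for d in arm.spot_point(k,p) if d['p']>.5]
            if r: ms.append((k,np.array(r[0]['location'])))
    return ms
E
python3 - <<'E'
from h import *
o=arm.get_obs(); print({k:np.round(o[k],3).tolist() for k in ['clock','eef_pos','tool_rot','joint_positions','gripper_width','force']})
ms=obs(tag='1')
r=fit(ms); print(np.round(r.x,3)); m=model(r.x)
for k,v in ms: print(k,np.round(v,3),np.round((v-m[k])*1000,1))
E
```

```text
{'clock': 1.967, 'eef_pos': [0.36, 0.247, 0.262], 'tool_rot': [[-0.974, 0.228, 0.001], [0.228, 0.974, 0.001], [-0.001, 0.001, -1.0]], 'joint_positions': [-0.807, -0.109, 0.094, 1.882, 0.01, 1.367, 0.625], 'gripper_width': 0.0, 'force': [0.971, 0.622, 0.634]}
[ 0.632 -0.062 -0.23   1.689  1.728]
case [ 0.633 -0.061 -0.004] [ 0.7  0.4 -3.5]
panel_hinge [ 0.514 -0.037  0.066] [-1.1 -2.4  0.2]
panel_edge [ 0.498 -0.026  0.233] [ 4.4  3.2 -1.9]
lid_edge [0.665 0.085 0.298] [-2.  -4.  -2.6]
case [ 0.632 -0.063  0.002] [-0.2 -1.1  1.8]
panel_hinge [ 0.518 -0.034  0.07 ] [3.3 0.7 4. ]
panel_edge [ 0.491 -0.029  0.234] [-2.3  0.3 -0.5]
lid_hinge [0.653 0.045 0.085] [-4.  -0.8 -0.4]
lid_edge [0.669 0.092 0.302] [1.7 3.8 1.8]
```

apply_moves(
  deltas="0 -0.5 -0.833 0.22 0 0 0;0 -0.5 -0.833 0.22 0 0 0;0 -0.5 -0.833 0.22 0 0 0;0 -0.5 -0.833 0.22 0 0 0;0 -0.5 -0.833 0.22 0 0 0;0 -0.5 -0.833 0.22 0 0 0;0 -0.5 -0.833 0.22 0 0 0;0 -0.5 -0.833 0.22 0 0 0",
)

```text
clock: 3.23
eef_pos: [0.4495, -0.0333, 0.1943]
tool_rot: [[-0.973, 0.232, -0.0], [0.232, 0.973, -0.002], [0.0, -0.002, -1.0]]
force: [-2.0, -0.1, -0.3]
gripper_width: -0.0
```

```bash
cat >> h.py <<'E'
C=np.array([.632,-.062]);A=-.228
CX=np.array([np.cos(A),np.sin(A)]);CY=np.array([-np.sin(A),np.cos(A)])
def st():
    o=arm.get_obs(); d=np.array(o['eef_pos'][:2])-C
    f=np.array(o['force']); 
    print('t',round(o['clock'],2),'case mm',np.round([d@CX*1000,d@CY*1000,o['eef_pos'][2]*1000],1),'Fcase',np.round([f[:2]@CX,f[:2]@CY,f[2]],1),'q',np.round(o['joint_positions'],2))
    return o
E
python3 - <<'E'
from h import *
st(); ms=obs(tag='2'); r=fit(ms); print(np.round(r.x,3)); m=model(r.x)
for k,v in ms: print(k,np.round(v,3),np.round((v-m[k])*1000,1))
E
```

```text
t 3.23 case mm [-184.3  -13.3  194.3] Fcase [-2.  -0.5 -0.3] q [-0.53 -0.06  0.49  1.97  0.03  1.22  1.29]
[ 0.631 -0.061 -0.228  1.679  1.692]
case [ 0.634 -0.062 -0.002] [ 3.1 -0.8 -2.1]
panel_hinge [ 0.513 -0.036  0.066] [-1.1 -1.4 -0.4]
panel_edge [ 0.494 -0.029  0.233] [ 0.4  0.8 -1.5]
lid_edge [ 0.659 -0.242  0.001] [  -5.7 -323.9 -301.6]
case [ 0.63  -0.064  0.001] [-1.8 -2.7  1.2]
panel_hinge [0.669 0.09  0.3  ] [154.1 124.5 233.7]
lid_hinge [0.654 0.046 0.083] [-1.7 -0.1 -2.3]
lid_edge [0.665 0.09  0.301] [ 0.8  8.9 -1.5]
```

apply_moves(
  deltas="0 -0.03 0 0 0 0 0;0 -0.06 0 0 0 0 0;0 -0.08 0 0 0 0 0;0 -0.1 0 0 0 0 0;0 -0.115 0 0 0 0 0;0 -0.13 0 0 0 0 0;0 -0.145 0 0 0 0 0;0 -0.16 0 0 0 0 0",
)

```text
clock: 4.5
eef_pos: [0.496, -0.0378, 0.1952]
tool_rot: [[-0.974, 0.225, -0.001], [0.225, 0.974, 0.0], [0.001, -0.0, -1.0]]
force: [-1.9, -0.0, 0.6]
gripper_width: -0.0001
```

```bash
python3 - <<'E'
from h import *
st(); ms=obs(tag='3'); r=fit(ms); print(np.round(r.x,3)); m=model(r.x)
for k,v in ms: print(k,np.round(v,3),np.round((v-m[k])*1000,1))
E
```

```text
t 4.5 case mm [-137.9   -7.2  195.2] Fcase [-1.8 -0.5  0.6] q [-0.51  0.07  0.52  1.86 -0.03  1.22  1.36]
[ 0.63  -0.063 -0.241  1.584  1.748]
panel_hinge [ 0.514 -0.034  0.065] [ 0.5  0.1 -1. ]
lid_hinge [0.655 0.043 0.086] [-1.  -0.2  1.3]
lid_edge [0.668 0.091 0.301] [0.5 0.1 0.8]
```

View pics/scene3.png

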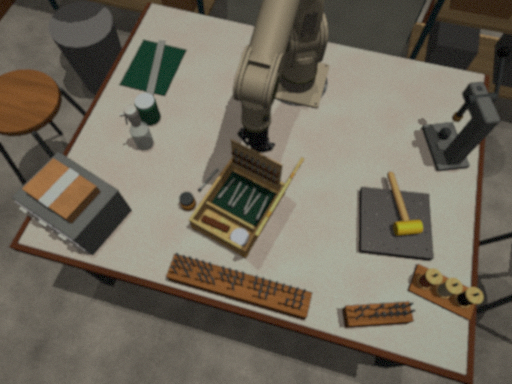

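The panel (scene px ~(258,160)) now stands about upright, with the fingers behind it. The forces are small, so I'll carry on along the arc.

apply_moves(
  deltas="0 -0.02 0 0 0 0 0;0 -0.04 0 -0.004 0 0 0;0 -0.06 0 -0.006 0 0 0;0 -0.08 0 -0.006 0 0 0;0 -0.1 0 -0.006 0 0 0;0 -0.12 0 -0.004 0 0 0;0 -0.14 0 0 0 0 0;0 -0.16 0 0.004 0 0 0",
)

```text
clock: 5.77
eef_pos: [0.5433, -0.0487, 0.1939]
tool_rot: [[-0.974, 0.225, -0.0], [0.225, 0.974, -0.0], [0.0, -0.0, -1.0]]
force: [-2.6, -0.1, -1.6]
gripper_width: 0.0003
```

```bash
python3 - <<'E'
from h import *
st(); ms=obs(tag='4'); r=fit(ms); print(np.round(r.x,3))
E
```

```text
t 5.77 case mm [-89.4  -7.1 193.9] Fcase [-2.5 -0.7 -1.6] q [-0.47  0.19  0.54  1.75 -0.1   1.23  1.44]
[ 0.63  -0.062 -0.241  1.225  1.732]
```

apply_moves(
  deltas="0 -0.022 0 0.007 0 0 0;0 -0.044 0 0.015 0 0 0;0 -0.062 0 0.023 0 0 0;0 -0.079 0 0.032 0 0 0;0 -0.096 0 0.042 0 0 0;0 -0.113 0 0.053 0 0 0;0 -0.129 0 0.065 0 0 0;0 -0.145 0 0.077 0 0 0",
)

```text
clock: 7.03
eef_pos: [0.5856, -0.0586, 0.1706]
tool_rot: [[-0.974, 0.225, 0.0], [0.225, 0.974, -0.0], [-0.0, -0.0, -1.0]]
force: [-1.4, -1.8, 0.4]
gripper_width: 0.0
```

```bash
python3 - <<'E'
from h import *
st(); ms=obs(tag='5'); r=fit(ms); print(np.round(r.x,3))
E
```

```text
t 7.03 case mm [-45.9  -7.2 170.6] Fcase [-1.  -2.1  0.4] q [-0.42  0.31  0.54  1.67 -0.17  1.21  1.5 ]
[ 0.629 -0.062 -0.248  0.854  1.734]
```

apply_moves(
  deltas="0 -0.015 0 0.012 0 0 0;0 -0.029 0 0.024 0 0 0;0 -0.043 0 0.038 0 0 0;0 -0.056 0 0.053 0 0 0;0 -0.069 0 0.068 0 0 0;0 -0.081 0 0.084 0 0 0;0 -0.092 0 0.1 0 0 0;0 -0.102 0 0.117 0 0 0",
)

```text
clock: 8.3
eef_pos: [0.6153, -0.0653, 0.1354]
tool_rot: [[-0.974, 0.225, 0.0], [0.225, 0.974, -0.0], [-0.0, -0.0, -1.0]]
force: [-0.0, -1.1, 2.9]
gripper_width: 0.0002
```

```bash
python3 - <<'E'
from h import *
st(); ms=obs(tag='6'); r=fit(ms); print(np.round(r.x,3))
E
```

```text
t 8.3 case mm [-15.5  -7.  135.4] Fcase [ 0.2 -1.1  2.9] q [-0.38  0.42  0.53  1.62 -0.22  1.16  1.54]
[ 0.634 -0.061 -0.206  0.541  1.733]
```

apply_moves(
  deltas="0 -0.01 0 0.017 0 0 0;0 -0.019 0 0.034 0 0 0;0 -0.027 0 0.052 0 0 0;0 -0.035 0 0.07 0 0 0;0 -0.041 0 0.087 0 0 0;0 -0.046 0 0.102 0 0 0;0 -0.05 0 0.116 0 0 0;0 -0.053 0 0.129 0 0 0",
)

```text
clock: 9.57
eef_pos: [0.6304, -0.0688, 0.0966]
tool_rot: [[-0.974, 0.225, -0.0], [0.225, 0.974, -0.0], [0.0, -0.0, -1.0]]
force: [0.5, -0.7, 2.0]
gripper_width: -0.0001
```

```bash
python3 - <<'E'
from h import *
st(); ms=obs(tag='7'); r=fit(ms); print(np.round(r.x,3))
E
```

```text
t 9.57 case mm [ 0.  -7.  96.6] Fcase [ 0.7 -0.6  2. ] q [-0.35  0.49  0.51  1.61 -0.26  1.11  1.57]
[ 0.631 -0.062 -0.222  0.208  1.727]
```

View pics/scene7.png

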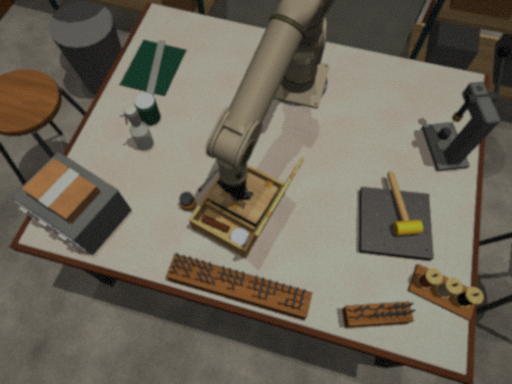

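The panel (scene px ~(245,195)) is nearly flat, about 12° up. I'll slow down for the rest.

apply_moves(
  deltas="0 -0.003 0 0.01 0 0 0;0 -0.006 0 0.02 0 0 0;0 -0.008 0 0.029 0 0 0;0 -0.01 0 0.038 0 0 0;0 -0.011 0 0.046 0 0 0;0 -0.012 0 0.054 0 0 0;0 -0.013 0 0.061 0 0 0;0 -0.014 0 0.068 0 0 0",
)

```text
clock: 10.83
eef_pos: [0.6344, -0.0697, 0.0765]
tool_rot: [[-0.974, 0.225, -0.0], [0.225, 0.974, 0.0], [0.0, 0.0, -1.0]]
force: [-1.1, 0.9, 0.8]
gripper_width: -0.0001
```

apply_moves(
  deltas="0 0 0 0.004 0 0 0;0 0 0 0.008 0 0 0;0 0 0 0.012 0 0 0;0 0 0 0.015 0 0 0;0 0 0 0.018 0 0 0;0 0 0 0.02 0 0 0;0 0 0 0.022 0 0 0;0 0 0 0.024 0 0 0",
)

```text
clock: 11.5
eef_pos: [0.6347, -0.0698, 0.0697]
tool_rot: [[-0.974, 0.225, 0.001], [0.225, 0.974, 0.0], [-0.001, 0.0, -1.0]]
force: [0.1, -0.5, 1.3]
gripper_width: 0.0
```

```bash
python3 - <<'E'
from h import *
st(); ms=obs(tag='8'); r=fit(ms); print(np.round(r.x,3))
E
```

```text
t 11.5 case mm [ 4.4 -7.  69.7] Fcase [ 0.2 -0.4  1.3] q [-0.34  0.53  0.5   1.62 -0.28  1.06  1.58]
[ 6.30e-01 -6.20e-02 -2.32e-01  1.00e-03  1.73e+00]
```

Continue down in sub-millimetre steps until the force shows the stop.

apply_moves(
  deltas="0 0 0 0.0015 0 0 0;0 0 0 0.003 0 0 0;0 0 0 0.0045 0 0 0;0 0 0 0.006 0 0 0;0 0 0 0.006 0 0 0",
)

```text
clock: 12.52
eef_pos: [0.6345, -0.0697, 0.0686]
tool_rot: [[-0.974, 0.225, 0.0], [0.225, 0.974, 0.0], [-0.0, 0.0, -1.0]]
force: [-2.8, 0.5, 9.5]
gripper_width: -0.0001
```

apply_moves(
  deltas="0 0 0 0.002 0 0 0;0 0 0 0.004 0 0 0;0 0 0 0.004 0 0 0",
)

```text
clock: 12.77
eef_pos: [0.6345, -0.0697, 0.0685]
tool_rot: [[-0.974, 0.225, 0.0], [0.225, 0.974, 0.001], [-0.0, 0.001, -1.0]]
force: [-8.7, 1.9, 19.4]
gripper_width: 0.0001
```

The panel is at its hard stop (TCP z 68.5 mm against 68.5 expected). Next I'll lift clear and go over the lid to its outer side.

apply_moves(
  deltas="0 0 0 -0.02 0 0 0;0 0 0 -0.1 0 0 0;0 0 0 -0.95 0 0 0;0 0 0 -0.95 0 0 0;0 0 0 -0.95 0 0 0;0 0 0 -0.95 0 0 0;0 0 0 -0.95 0 0 0;0 0 0 -0.95 0 0 0",
)

```text
clock: 13.43
eef_pos: [0.6337, -0.0696, 0.3487]
tool_rot: [[-0.974, 0.225, -0.0], [0.225, 0.974, 0.0], [0.0, 0.0, -1.0]]
force: [1.1, -0.5, -0.4]
gripper_width: -0.0002
```

```bash
python3 - <<'E'
from h import *
st(); ms=obs(tag='9'); r=fit(ms); print(np.round(r.x,3))
for k,v in ms: print(k,np.round(v,3))
E
```

```text
t 13.43 case mm [  3.4  -7.  348.7] Fcase [ 1.2 -0.2 -0.4] q [-0.37  0.36  0.57  1.25 -0.19  1.59  1.51]
[ 0.633 -0.062 -0.221 -0.022  1.717]
case [ 0.636 -0.061 -0.002]
panel_hinge [ 0.516 -0.035  0.066]
panel_edge [ 0.681 -0.073  0.065]
lid_edge [0.662 0.085 0.296]
lid_hinge [0.659 0.044 0.085]
lid_edge [0.668 0.088 0.302]
```

View pics/scene9.png

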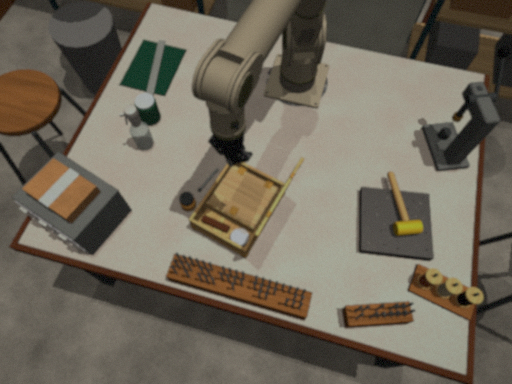

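The panel lies flat (scene px ~(245,190)) and the case hasn't moved. Crossing over the lid now.

apply_moves(
  deltas="0 0 0.13 -0.05 0 0 0;0 0 0.26 -0.05 0 0 0;0 0 0.39 -0.05 0 0 0;0 0 0.52 -0.05 0 0 0;0 0 0.65 -0.05 0 0 0;0 0 0.75 -0.05 0 0 0;0 0 0.75 -0.05 0 0 0",
)

```text
clock: 14.62
eef_pos: [0.6848, 0.1585, 0.3593]
tool_rot: [[-0.976, 0.216, -0.003], [0.216, 0.976, 0.003], [0.003, 0.002, -1.0]]
force: [-0.3, 1.4, -0.1]
gripper_width: -0.0001
```

apply_moves(
  deltas="0 0 0 0.12 0 0 0;0 0 0 0.24 0 0 0;0 0 0 0.34 0 0 0;0 0 0 0.34 0 0 0",
)

```text
clock: 14.95
eef_pos: [0.6823, 0.1494, 0.2523]
tool_rot: [[-0.974, 0.225, -0.01], [0.225, 0.974, -0.003], [0.009, -0.005, -1.0]]
force: [-1.4, 0.5, -1.3]
gripper_width: 0.0
```

```bash
python3 - <<'E'
from h import *
st(); ms=obs(tag='10'); r=fit(ms); print(np.round(r.x,3))
E
```

```text
t 14.95 case mm [  1.2 217.3 252.3] Fcase [-1.5  0.2 -1.3] q [-0.59  0.53  0.48  1.21 -0.23  1.47  1.21]
[ 0.631 -0.063 -0.236  0.013  1.735]
```

View pics/top10.png

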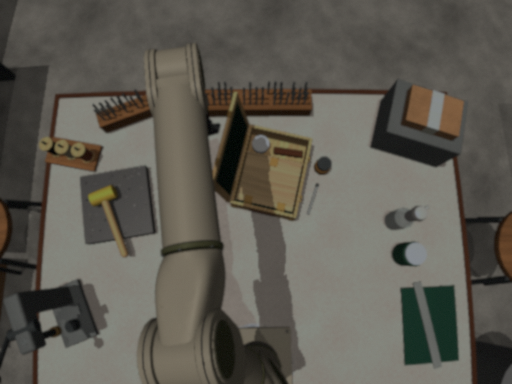

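The fingers are behind the lid, at top px ~(213,128). The lid runs from (238,95) to (215,185). Push gently.

apply_moves(
  deltas="0 0 -0.033 -0.01 0 0 0;0 0 -0.067 -0.02 0 0 0;0 0 -0.1 -0.03 0 0 0;0 0 -0.125 -0.035 0 0 0;0 0 -0.147 -0.04 0 0 0;0 0 -0.167 -0.045 0 0 0;0 0 -0.187 -0.05 0 0 0;0 0 -0.207 -0.05 0 0 0",
)

```text
clock: 16.22
eef_pos: [0.6711, 0.0896, 0.275]
tool_rot: [[-0.975, 0.224, 0.001], [0.224, 0.975, 0.001], [-0.0, 0.002, -1.0]]
force: [0.5, 3.0, 3.2]
gripper_width: -0.0001
```

```bash
python3 - <<'E'
from h import *
st(); ms=obs(tag='11'); r=fit(ms); print(np.round(r.x,3))
E
```

```text
t 16.22 case mm [  3.8 156.6 275. ] Fcase [-0.2  3.1  3.2] q [-0.54  0.46  0.5   1.26 -0.22  1.47  1.29]
[ 0.631 -0.062 -0.227 -0.008  1.674]
```

apply_moves(
  deltas="0 0 -0.023 0 0 0 0;0 0 -0.046 0 0 0 0;0 0 -0.069 0 0 0 0;0 0 -0.092 0 0 0 0;0 0 -0.115 0 0 0 0;0 0 -0.138 0 0 0 0;0 0 -0.161 0.002 0 0 0;0 0 -0.184 0.004 0 0 0",
)

```text
clock: 17.48
eef_pos: [0.6583, 0.0344, 0.2733]
tool_rot: [[-0.974, 0.225, -0.0], [0.225, 0.974, 0.0], [0.0, 0.0, -1.0]]
force: [-0.6, 3.6, 1.9]
gripper_width: 0.0001
```

```bash
python3 - <<'E'
from h import *
st(); ms=obs(tag='12'); r=fit(ms); print(np.round(r.x,3))
E
```

```text
t 17.48 case mm [  3.9  99.8 273.3] Fcase [-1.5  3.4  1.9] q [-0.49  0.42  0.52  1.32 -0.21  1.46  1.36]
[ 0.63  -0.061 -0.23  -0.     1.391]
```

apply_moves(
  deltas="0 0 -0.025 0.003 0 0 0;0 0 -0.05 0.007 0 0 0;0 0 -0.077 0.013 0 0 0;0 0 -0.103 0.021 0 0 0;0 0 -0.129 0.03 0 0 0;0 0 -0.155 0.04 0 0 0;0 0 -0.18 0.051 0 0 0;0 0 -0.205 0.063 0 0 0",
)

```text
clock: 18.75
eef_pos: [0.6448, -0.026, 0.2546]
tool_rot: [[-0.974, 0.226, 0.001], [0.226, 0.974, -0.0], [-0.001, -0.0, -1.0]]
force: [-0.2, 1.1, 2.5]
gripper_width: 0.0002
```

```bash
python3 - <<'E'
from h import *
st(); ms=obs(tag='13'); r=fit(ms); print(np.round(r.x,3))
E
```

```text
t 18.75 case mm [  4.3  38.  254.6] Fcase [-0.4  1.   2.5] q [-0.43  0.39  0.54  1.39 -0.2   1.41  1.45]
[ 0.63  -0.062 -0.215 -0.008  1.056]
```

apply_moves(
  deltas="0 0 -0.024 0.013 0 0 0;0 0 -0.048 0.027 0 0 0;0 0 -0.071 0.043 0 0 0;0 0 -0.093 0.059 0 0 0;0 0 -0.115 0.076 0 0 0;0 0 -0.136 0.093 0 0 0;0 0 -0.156 0.112 0 0 0;0 0 -0.175 0.132 0 0 0",
)

```text
clock: 20.02
eef_pos: [0.6328, -0.0768, 0.2144]
tool_rot: [[-0.974, 0.226, 0.0], [0.226, 0.974, -0.0], [-0.0, -0.0, -1.0]]
force: [-0.2, 1.2, 2.4]
gripper_width: -0.0003
```

```bash
python3 - <<'E'
from h import *
st(); ms=obs(tag='14'); r=fit(ms); print(np.round(r.x,3))
E
```

```text
t 20.02 case mm [  4.2 -14.2 214.4] Fcase [-0.5  1.1  2.4] q [-0.36  0.4   0.55  1.48 -0.21  1.33  1.55]
[ 0.628 -0.063 -0.249 -0.436  0.714]
```

apply_moves(
  deltas="0 0 -0.019 0.02 0 0 0;0 0 -0.037 0.041 0 0 0;0 0 -0.054 0.063 0 0 0;0 0 -0.069 0.086 0 0 0;0 0 -0.084 0.109 0 0 0;0 0 -0.098 0.133 0 0 0;0 0 -0.11 0.157 0 0 0;0 0 -0.12 0.18 0 0 0",
)

```text
clock: 21.28
eef_pos: [0.6245, -0.1118, 0.16]
tool_rot: [[-0.974, 0.226, -0.0], [0.226, 0.974, -0.0], [0.0, -0.0, -1.0]]
force: [0.7, -0.2, 1.6]
gripper_width: -0.0002
```

```bash
python3 - <<'E'
from h import *
st(); ms=obs(tag='15'); r=fit(ms); print(np.round(r.x,3))
E
```

```text
t 21.28 case mm [  4.  -50.2 160. ] Fcase [ 0.7 -0.   1.6] q [-0.31  0.43  0.55  1.55 -0.23  1.22  1.62]
[ 0.631 -0.061 -0.259  1.457  0.361]
```

View pics/scene15.png

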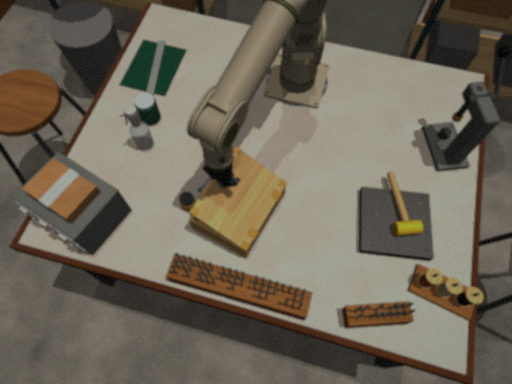

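The lid (scene px ~(240,200)) is about 20° open. Now slower.

apply_moves(
  deltas="0 0 -0.008 0.02 0 0 0;0 0 -0.015 0.039 0 0 0;0 0 -0.021 0.056 0 0 0;0 0 -0.027 0.073 0 0 0;0 0 -0.032 0.09 0 0 0;0 0 -0.036 0.106 0 0 0;0 0 -0.039 0.12 0 0 0;0 0 -0.041 0.132 0 0 0",
)

```text
clock: 22.55
eef_pos: [0.6219, -0.1232, 0.1207]
tool_rot: [[-0.974, 0.225, -0.0], [0.225, 0.974, -0.0], [0.0, -0.0, -1.0]]
force: [-0.1, -0.1, -0.4]
gripper_width: -0.0
```

apply_moves(
  deltas="0 0 -0.002 0.01 0 0 0;0 0 -0.004 0.02 0 0 0;0 0 -0.006 0.029 0 0 0;0 0 -0.007 0.037 0 0 0;0 0 -0.008 0.044 0 0 0;0 0 -0.009 0.051 0 0 0;0 0 -0.01 0.057 0 0 0;0 0 -0.011 0.063 0 0 0",
)

```text
clock: 23.22
eef_pos: [0.6214, -0.126, 0.1022]
tool_rot: [[-0.974, 0.225, 0.0], [0.225, 0.974, 0.0], [-0.0, 0.0, -1.0]]
force: [-1.1, 1.3, 0.6]
gripper_width: 0.0002
```

```bash
python3 - <<'E'
from h import *
st(); ms=obs(tag='16'); r=fit(ms); print(np.round(r.x,3))
E
```

```text
t 23.22 case mm [  4.2 -64.7 102.2] Fcase [-1.4  1.   0.6] q [-0.28  0.49  0.53  1.61 -0.27  1.12  1.67]
[ 0.628 -0.065 -0.218  1.601  0.026]
```

apply_moves(
  deltas="0 0 0 0.003 0 0 0;0 0 0 0.006 0 0 0;0 0 0 0.009 0 0 0;0 0 0 0.012 0 0 0;0 0 0 0.0145 0 0 0;0 0 0 0.017 0 0 0;0 0 0 0.019 0 0 0;0 0 0 0.021 0 0 0",
)

```text
clock: 24.48
eef_pos: [0.6214, -0.1261, 0.096]
tool_rot: [[-0.974, 0.225, -0.0], [0.225, 0.974, 0.0], [0.0, 0.0, -1.0]]
force: [-0.5, -0.8, 1.5]
gripper_width: -0.0
```

apply_moves(
  deltas="0 0 0 0.0015 0 0 0;0 0 0 0.003 0 0 0;0 0 0 0.003 0 0 0",
)

```text
clock: 24.73
eef_pos: [0.6214, -0.1262, 0.0957]
tool_rot: [[-0.974, 0.225, 0.0], [0.225, 0.974, 0.0], [-0.0, 0.0, -1.0]]
force: [-2.8, -0.6, 6.0]
gripper_width: -0.0002
```

apply_moves(
  deltas="0 0 0 0.002 0 0 0;0 0 0 0.004 0 0 0;0 0 0 0.005 0 0 0;0 0 0 0.005 0 0 0",
)

```text
clock: 25.07
eef_pos: [0.6214, -0.1262, 0.0955]
tool_rot: [[-0.974, 0.225, 0.001], [0.225, 0.974, 0.001], [-0.0, 0.001, -1.0]]
force: [-8.2, 0.9, 18.4]
gripper_width: -0.0002
```

Hard stop at z ≈ 95.5 mm (95 expected). Withdraw straight up, slowly at first.

apply_moves(
  deltas="0 0 0 -0.005 0 0 0;0 0 0 -0.02 0 0 0;0 0 0 -0.1 0 0 0;0 0 0 -0.2 0 0 0;0 0 0 -0.3 0 0 0;0 0 0 -0.42 0 0 0;0 0 0 -0.54 0 0 0;0 0 0 -0.6 0 0 0",
)

```text
clock: 25.73
eef_pos: [0.6223, -0.1264, 0.2785]
tool_rot: [[-0.974, 0.225, 0.005], [0.225, 0.974, -0.0], [-0.005, 0.001, -1.0]]
force: [1.0, -0.4, 0.1]
gripper_width: 0.0001
```

apply_moves(
  deltas="0 0.12 0 0 0 0 0;0 0.25 0 0 0 0 0;0 0.38 0 0 0 0 0;0 0.51 0 0 0 0 0;0 0.55 0 0 0 0 0;0 0.55 0 0 0 0 0",
)

```text
clock: 26.23
eef_pos: [0.4585, -0.0883, 0.2742]
tool_rot: [[-0.975, 0.224, 0.001], [0.224, 0.975, 0.003], [-0.0, 0.003, -1.0]]
force: [0.7, -0.2, -0.0]
gripper_width: 0.0002
```

```bash
python3 - <<'E'
from h import *
st(); ms=obs(tag='17'); r=fit(ms); print(np.round(r.x,3))
for k,v in ms: print(k,np.round(v,3))
p=arm.read_camera('top')
for k in ['jar','beveler','spray','can','mallet']: print(k,[(np.round(x['location'],3).tolist(),round(x['p'],2)) for x in arm.spot_point(k,p)[:1]])
# reproject the shut lid's top corners on both views
for n in ['scene','top']:
    p=arm.read_camera(n); im=cv2.resize(p['img'],None,fx=1,fy=1)
    P=np.array([[*(C+CX*a+CY*b),.095] for a,b in [(-.14,-.11),(.14,-.11),(.14,.11),(-.14,.11)]])
    uv=cv2.projectPoints(P,cv2.Rodrigues(p['R'])[0],p['t'],p['mtx'],np.array(p['distortion']))[0].reshape(-1,2)
    c=uv.mean(0).astype(int)
    big=cv2.resize(im[c[1]-75:c[1]+75,c[0]-75:c[0]+75],None,fx=4,fy=4,interpolation=cv2.INTER_CUBIC)
    for q in (uv-(c-75))*4+2: cv2.circle(big,tuple(int(v) for v in q),4,(0,0,255),1)
    cv2.imwrite(f'pics/fin_{n}.png',big[:,:])
E
```

```text
t 26.23 case mm [-163.1  -64.8  274.2] Fcase [ 0.8 -0.1 -0. ] q [-0.47 -0.08  0.54  1.82  0.04  1.39  1.41]
[ 0.631 -0.063 -0.225  2.177 -0.367]
case [ 0.631 -0.061 -0.002]
lid_hinge [0.657 0.044 0.087]
lid_edge [ 0.604 -0.171  0.093]
case [ 0.631 -0.064  0.   ]
lid_hinge [0.655 0.043 0.084]
lid_edge [ 0.627 -0.065 -0.   ]
jar [([0.664, -0.242, 0.001], 0.5)]
beveler []
spray [([0.464, -0.494, 0.001], 0.63)]
can [([0.344, -0.516, 0.006], 0.73)]
mallet [([0.556, 0.514, 0.033], 0.97)]
```

View pics/fin_scene.png

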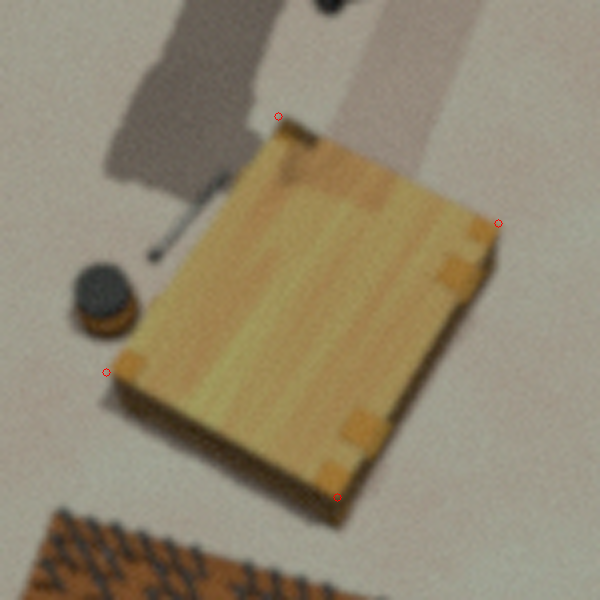

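View pics/fin_top.png

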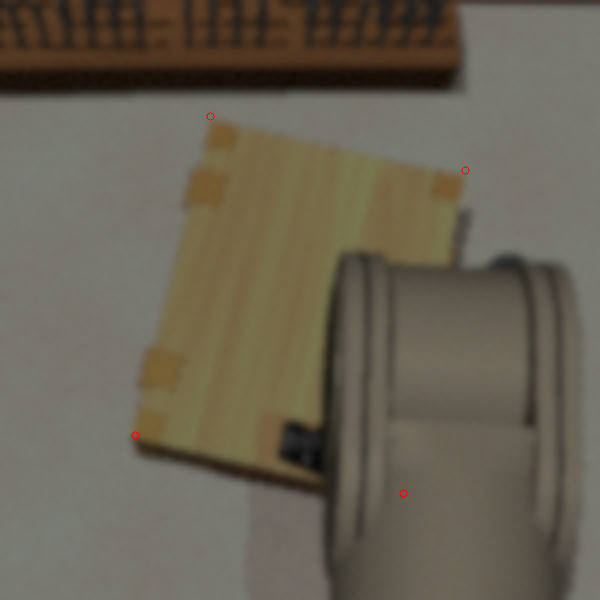

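The lid is shut: its four corners sit on the predicted points to within a few pixels (scene crop px (278,117), (498,224), (338,497), (107,373)). The jar and beveler are beside the case as before, and the arm is clear.

```bash
python3 -c "
from station import arm
print(arm.hand_in())"
```

```text
the job is handed in; nothing more can be done
None
```

I pushed the tool panel down into the case with closed fingertips, then swung the lid shut over it and handed the job in at about 26 s. I slowed both down near the end, and the arm is clear of everything.

- **Panel:** it came to a firm stop with the fingertips at z = 68.5 mm, as expected. I pressed to about 19 N, and the pictures put its angle within about 0.02 rad of flat.
- **Lid:** it came to a firm stop at z = 95.5 mm against 95 mm expected. I pressed to about 18 N, and the camera put its free edge at z = 93 mm. The lid corners visible in both pictures match a shut lid.
- **Case and other things:** the case is within about 2 mm of where it was found. The spray, can and mallet read the same as at the start. The jar's final reading is about 7 mm off its first, but at low confidence and with the arm partly hiding it. In the last scene picture it stands beside the case as before.

**Checks that failed or disagreed:**
- **Final fit:** the last automatic fit of the panel and lid angles was meaningless. The panel is now hidden, and the top camera mistook another spot for the lid edge, so I relied on the contact heights and the corner check.
- **Beveler:** the network did not find it in the final top picture, where the arm was in the way, but the scene picture shows it in place.
- **Tin and slicker:** they are under the lid and could not be checked at the end.

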